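Press the biscuit box's snap lid shut all round

TASK

The lid of the clear biscuit box has been laid on, but the four light blue sections of its snap rim still stand up. Press down every section with the fingertips, all round the rim, until each has clicked shut flush with the lid, so that the biscuits keep crisp. Leave the box standing where it is, pick nothing up, and leave the mugs, jug and salt shaker alone.

Things in the scene. Friction and masses are not known exactly. Their poses are not given: they have to be found in the camera images.
- biscuit_box: Clear loose biscuit box, 0.5 to 0.9 kg, blue lid in place, lid 126 (x) x 176 (y) mm, top 71 mm high; tub 106 x 156 mm. Origin: centre of underside; z up, y along the long side. Lid panel and corners are rigid; between the corners the rim is four light blue hinged sections, 21 mm deep, 125 (long sides) or 75 mm (ends) long, outer edge 7 mm above the lid when up, flush with the lid when shut.
- rim_near_press (a point): Press point of the rim section on the long side, the box's -x side (towards the robot when the box's yaw is 0): on its top face, mid-length, 15 mm out from its hinge, 6 mm in from its outer edge. Moves with the section: about 5 mm higher when up, 71 mm above the counter when shut. Axes: x outward, z out of the top face.
- rim_near (a joint): Angle of that rim section (rad): 0 = clicked shut, flush with the lid; about 0.34 = popped up. Snap-through spring: at the press point it resists with about 10 N at first, then less; pressed more than halfway it snaps down by itself and stays, otherwise it springs back up. At 0 it meets a hard stop.
- rim_right_press (a point): Press point of the rim section on the short end, the box's -y end: on its top face, mid-length, 15 mm out from its hinge, 6 mm in from its outer edge. Moves with the section: about 5 mm higher when up, 71 mm above the counter when shut. Axes: x outward, z out of the top face.
- rim_right (a joint): Angle of that rim section (rad): 0 = clicked shut, flush with the lid; about 0.34 = popped up. Snap-through spring: at the press point it resists with about 10 N at first, then less; pressed more than halfway it snaps down by itself and stays, otherwise it springs back up. At 0 it meets a hard stop.
- rim_far_press (a point): Press point of the rim section on the long side, the box's +x side: on its top face, mid-length, 15 mm out from its hinge, 6 mm in from its outer edge. Moves with the section: about 5 mm higher when up, 71 mm above the counter when shut. Axes: x outward, z out of the top face.
- rim_far (a joint): Angle of that rim section (rad): 0 = clicked shut, flush with the lid; about 0.34 = popped up. Snap-through spring: at the press point it resists with about 10 N at first, then less; pressed more than halfway it snaps down by itself and stays, otherwise it springs back up. At 0 it meets a hard stop.
- rim_left_press (a point): Press point of the rim section on the short end, the box's +y end: on its top face, mid-length, 15 mm out from its hinge, 6 mm in from its outer edge. Moves with the section: about 5 mm higher when up, 71 mm above the counter when shut. Axes: x outward, z out of the top face.
- rim_left (a joint): Angle of that rim section (rad): 0 = clicked shut, flush with the lid; about 0.34 = popped up. Snap-through spring: at the press point it resists with about 10 N at first, then less; pressed more than halfway it snaps down by itself and stays, otherwise it springs back up. At 0 it meets a hard stop.
- blue_mug: Light blue mug, 80 mm wide, 90 mm tall, to be left alone. Origin: at its underside; z up.
- cream_jug: Small cream jug with handle, 67 by 103 mm, 85 mm tall, to be left alone. Origin: at its underside; z up.
- white_mug: White mug, 86 mm wide, 91 mm tall, to be left alone. Origin: at its underside; z up.
- shaker: Salt shaker with grey cap, 44 mm wide, 90 mm tall, to be left alone. Origin: centre of its underside; z up.

How it is judged:
At the end, for the whole second after the job is handed in: All four rim sections are clicked shut (within 0.06 rad of flush), the box stands level on the counter at rest within 40 mm of where it was, and the mugs, the jug and the shaker are within 20 mm of where they stood (value of joint each of rim_near, rim_right, rim_far, rim_left below 0.06 rad and height (world z) of biscuit_box below 0.004 m and angle between biscuit_box's own z axis and vertical below 0.04 rad and distance of biscuit_box from where it was at the start of the episode below 0.04 m and linear speed of biscuit_box below 0.02 m/s and distance of each of blue_mug, cream_jug, white_mug, shaker from where it was at the start of the episode below 0.02 m); the robot touches nothing.
It fails at once if the box is lifted or carried (underside more than 10 mm up) or tipped (more than 0.15 rad) (height (world z) of biscuit_box above 0.01 m or angle between biscuit_box's own z axis and vertical above 0.15 rad).
It fails at once if the box is pressed with anything but the fingers (over 5 N) (contact force between the arm and biscuit_box above 5 N).
It fails at once if the box is pushed more than 40 mm from where it stood (distance of biscuit_box from where it was at the start of the episode above 0.04 m).
It fails at once if a mug, the jug or the salt shaker is moved or lifted by more than 20 mm (distance of any of blue_mug, cream_jug, white_mug, shaker from where it was at the start of the episode above 0.02 m).
It also fails if it takes over 45 s, if anything falls off the work surface, if the arm or the gripper's body presses on something with over 40 N, if the wrist force passes 120 N, or if a joint passes its speed limit or range.

ROBOT

A 7-joint arm with a two-finger parallel gripper is mounted at the origin on a cart in front of the work surface, level with it; the furniture and walls round the work are solid. World frame = base frame: x ahead of the robot, y to its left, z up, the work surface at z = 0. Lengths are in m, angles in rad, forces in N, time in s.
With the tool pointing down it reaches from about 0.425 to 0.95 m from the base axis. Payload 4.7 kg.
Tool frame: the origin (TCP) lies between the finger pads; the fingertips stand 25 mm ahead of it and the grasp point (between the pads) lies 6 mm ahead of it; z points along the fingers, y is the line along which they close (so a half turn about z gives the same grasp; the last joint's range is limited). The gripper opens to 85 mm and grips with 20 to 120 N. Pads are 22 mm wide; open, the fingers measure 114 mm over their backs; the gripper's body (76 mm by 85 mm) begins 54 mm behind the grasp point. The pads swing forward as they close: fully open they stand 13 mm farther back than shut.
Start: joints at [-1.297, 0.469, -0.049, 1.532, 0.024, 1.141, -0.082], TCP at [0.201, 0.644, 0.233] pointing down, gripper open.
Joint ranges: [-2.59, 2.59], [-0.33, 1.99], [-1.39, 1.29], [0.1, 2.45], [-1.04, 4.18], [0.21, 1.99], [-2.66, 2.66]. Speed limits (rad/s): [2.57, 2.57, 3.14, 3.14, 3.14, 3.14, 3.14].

INTERFACE

Orientations are given as a 3x3 rotation matrix whose columns are the frame's x, y, z axes.
In Python, from rig import * gives the robot as it stands. Calls block until the motion is done:
- movep(position, orientation): joint-space move of the TCP to a pose.
- move_l(position, attitude=None, feed=0.15, until_force=None): straight line of the TCP; attitude=None keeps the orientation; feed is the mean speed in m/s. With until_force (N) it stops when the force on the tool has changed by that much, and returns True; else False.
- move_joints(angles): joint-space move.
- command_gripper(opening, newtons=None): finger opening in m; newtons is the grip in N (None keeps the last); returns when the fingers have stopped.
- sleep(seconds).
- inverse_kinematics(position, orientation): joint angles nearest the present ones, or None.
- sense(): the state.
- camera(name): name is "scene" or "side" or "wrist"; returns (picture, depth): 480x640x3 uint8, red, green, blue; 480x640 float32, m along the optical axis (not along the pixel's ray), 0 where there is no reading.
- camera_params(name): a dict with "K" (3x3 intrinsics, pixels), "position" and "rotation" of the camera in the world; the wrist camera has in their place "tool_from_camera" (4x4, takes a point from camera to tool coordinates, whose origin is the TCP and whose axes are the flange's). Camera axes: x right, y down, z forward; pixel columns grow to the right and rows downward; lengths in m; the calibration is good to about 2 mm. A picture is of the moment at which its call begins: read the wrist's pose just before it. camera_params takes no time and is no camera call.
A pose or a line that the arm cannot do raises Unreachable and nothing moves.
- finish_job(): hands the job in; it is judged then, once.
The state is a dict: "time_s": time; "joint_pos": joint angles; "qd": joint speeds; "joint_efforts": joint torques, N m; "position": TCP position; "tcp_rot": TCP orientation; "wrist_force": force on the tool from outside, world axes, zero at the start; "ft_torque": the same for the moment, N m; "finger_gap": finger opening in m; "gripper_force": force on a finger pad.
Only numpy, scipy, OpenCV 4.12 (cv2) and the standard library are available. Lean on these libraries where they do the work, as an engineer would, in place of code of your own. Each camera call takes 0.05 s, during which the arm holds its last target. There are 200 camera calls.

## Working session

There is one attempt and no reset: what is moved stays moved. The work goes in short steps, each a Python script; the robot and the scene stay as the last script left them, time stands still between calls to the robot, and variables do not carry over. Pictures are saved under pics/ and viewed, at most 10 in all, crops included, and the job is handed in when it is done.

```bash
mkdir -p pics
python3 - <<'E'
from rig import *
import cv2,numpy as np
for n in("scene","side"):
    im,d=camera(n);cv2.imwrite(f"pics/{n}0.png",im[:,:,::-1]);np.savez(f"{n}0.npz",im=im,d=d,**camera_params(n))
    p=camera_params(n);print(n,p["position"],p["rotation"].round(3).tolist() if hasattr(p["rotation"],'round') else p["rotation"])
print(sense()["time_s"],sense()["tcp_rot"])
E
```

```text
scene [ 0.01904523 -0.76915723  0.51013826] [[0.837, -0.256, 0.484], [-0.547, -0.346, 0.763], [-0.028, -0.903, -0.43]]
side [ 0.49050777 -0.82765573  0.72068827] [[1.0, 0.021, 0.002], [0.011, -0.624, 0.782], [0.018, -0.782, -0.624]]
0.1 [[-9.54516689e-01  2.98157125e-01 -4.67693618e-04]
 [ 2.98157486e-01  9.54515176e-01 -1.70073972e-03]
 [-6.06670107e-05 -1.76283080e-03 -9.99998444e-01]]
```

View pics/scene0.png

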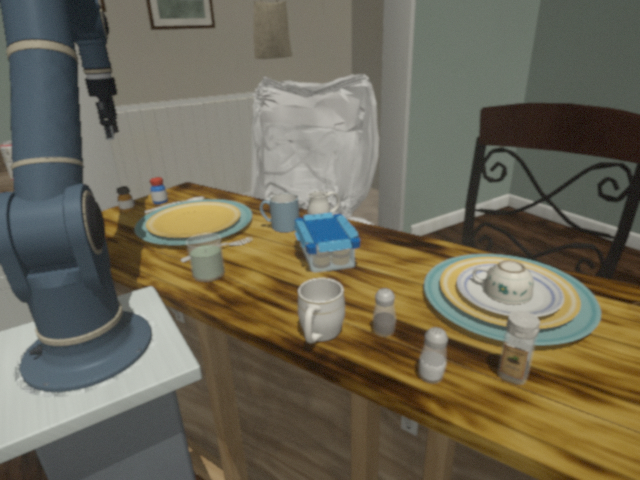

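View pics/side0.png

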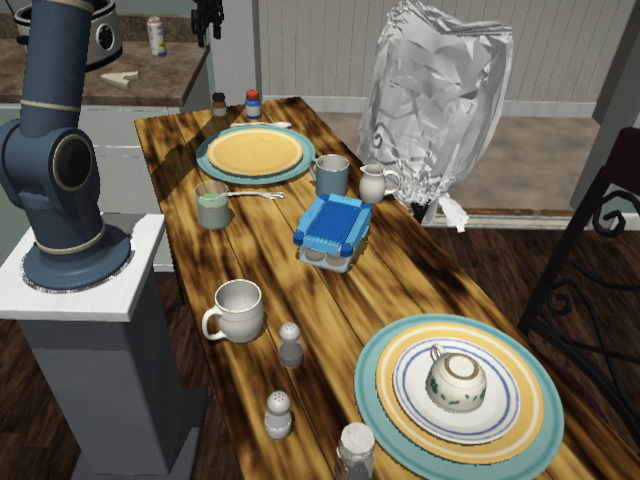

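The side view shows the box lid at about (333,222), the blue mug at (331,175) and the jug at (375,183), both close behind its far end. The white mug is at (240,310) and the shakers stand nearer the camera. Next I'll measure the lid.

```bash
cat > h.py <<'E'
import numpy as np,cv2
def cloud(n):
    f=np.load(n);d=f["d"];v,u=np.mgrid[:480,:640];K=f["K"]
    P=np.stack([(u-K[0,2])/K[0,0]*d,(v-K[1,2])/K[1,1]*d,d],-1)@f["rotation"].T+f["position"]
    return f["im"],P,d>0
E
python3 - <<'E'
from h import *
for n in("scene0.npz","side0.npz"):
    im,P,ok=cloud(n);h=cv2.cvtColor(im,cv2.COLOR_RGB2HSV)
    m=(ok&(h[...,0]>95)&(h[...,0]<115)&(h[...,1]>140)&(P[...,2]>.055)&(P[...,2]<.095)&(P[...,0]>.3)&(P[...,0]<.95)&(abs(P[...,1])<.5)).astype(np.uint8)
    k,l,s,_=cv2.connectedComponentsWithStats(m);m=l==1+np.argmax(s[1:,4])
    Q=P[m];c,sz,a=cv2.minAreaRect(Q[:,:2].astype(np.float32)*1000)
    print(n,len(Q),"rect",c,sz,a,"z pct",np.percentile(Q[:,2],[2,25,50,75,98]).round(3))
    dk=m&(h[...,2]<np.percentile(h[...,2][m],45)); 
    print("dark",cv2.minAreaRect(P[dk][:,:2].astype(np.float32)*1000),np.median(P[dk],0).round(3))
    # neighbours: everything tall within .3 of box
    C=np.array(c)/1000; t=(ok&(P[...,2]>.03)&(P[...,2]<.15)&(np.hypot(P[...,0]-C[0],P[...,1]-C[1])<.35)&~m).astype(np.uint8)
    k,l,s,ce=cv2.connectedComponentsWithStats(t)
    for i in range(1,k):
        if s[i,4]>60: q=P[l==i];print(ce[i].round(),s[i,4],np.percentile(q,2,axis=0).round(3),np.percentile(q,98,axis=0).round(3))
E
```

```text
scene0.npz 895 rect (534.7047119140625, 52.12980651855469) (181.39523315429688, 111.42022705078125) 66.30231475830078 z pct [0.063 0.069 0.07  0.071 0.072]
dark ((538.8770751953125, 49.86090087890625), (181.42999267578125, 102.51500701904297), 65.75341796875) [0.514 0.033 0.07 ]
[313. 223.] 2884 [ 0.467 -0.046  0.031] [0.68  0.298 0.087]
[204. 251.] 1187 [0.231 0.091 0.032] [0.302 0.166 0.09 ]
[321. 303.] 2008 [ 0.327 -0.24   0.033] [ 0.407 -0.159  0.09 ]
[384. 307.] 683 [ 0.442 -0.285  0.032] [ 0.473 -0.256  0.088]
side0.npz 2754 rect (544.4486694335938, 45.16706848144531) (186.55703735351562, 142.02984619140625) 70.707763671875 z pct [0.061 0.069 0.07  0.072 0.076]
dark ((547.3267822265625, 48.38005828857422), (179.74496459960938, 129.950439453125), 69.88493347167969) [0.56 0.03 0.07]
[330. 173.] 1139 [0.495 0.219 0.032] [0.583 0.3   0.089]
[375. 180.] 841 [0.616 0.207 0.032] [0.709 0.267 0.084]
[211. 201.] 1223 [0.237 0.09  0.032] [0.308 0.166 0.09 ]
[346. 201.] 221 [0.539 0.073 0.064] [0.607 0.138 0.078]
[309. 216.] 246 [ 0.468 -0.018  0.062] [0.522 0.125 0.078]
[323. 251.] 437 [ 0.463 -0.049  0.031] [ 0.568 -0.006  0.078]
[238. 308.] 2229 [ 0.334 -0.241  0.032] [ 0.412 -0.16   0.09 ]
[290. 341.] 751 [ 0.447 -0.287  0.031] [ 0.483 -0.259  0.089]
[442. 339.] 62 [ 0.706 -0.242  0.03 ] [ 0.75  -0.233  0.033]
[409. 350.] 109 [ 0.644 -0.288  0.03 ] [ 0.698 -0.242  0.033]
```

```bash
python3 -c "
import cv2
a=cv2.imread('pics/side0.png')[140:290,250:420];cv2.imwrite('pics/c.png',cv2.resize(a,None,fx=4,fy=4,interpolation=2))"
```

```text
(no output)
```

View pics/c.png

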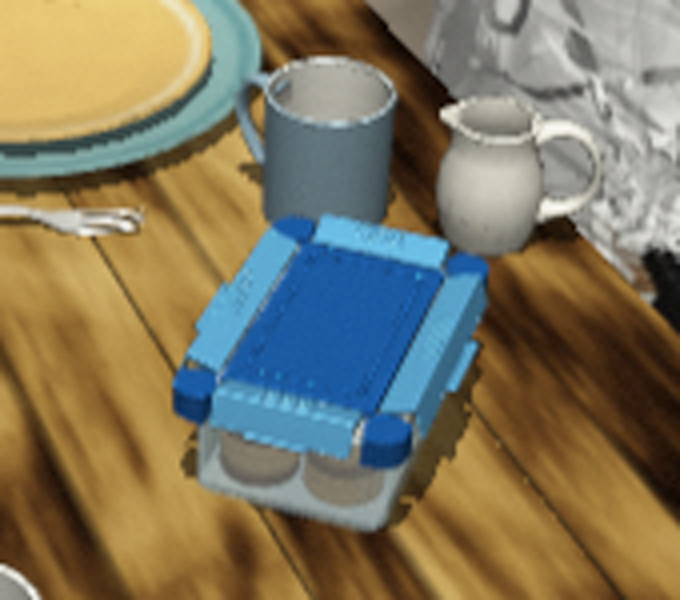

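The crop shows four light-blue flaps standing up between the dark-blue corners. The box's long axis points away at about 70° from x, so yaw is about -20°. I'll look from above with the wrist camera to refine this.

```bash
cat >> h.py <<'E'
def R(a): # tool down, closing axis y at angle a from world x
    c,s=np.cos(a),np.sin(a); y=np.array([c,s,0]);z=np.array([0,0,-1.]);return np.stack([np.cross(y,z),y,z],1)
def look(n):
    from rig import camera,camera_params,sense
    s=sense();im,d=camera("wrist");p=camera_params("wrist");T=np.array(p["tool_from_camera"]);Rt=np.array(s["tcp_rot"])
    cv2.imwrite(f"pics/{n}.png",im[:,:,::-1])
    np.savez(n+".npz",im=im,d=d,K=p["K"],rotation=Rt@T[:3,:3],position=Rt@T[:3,3]+s["position"])
def lid(n):
    im,P,ok=cloud(n);h=cv2.cvtColor(im,cv2.COLOR_RGB2HSV)
    b=ok&(h[...,0]>93)&(h[...,0]<118)&(h[...,1]>110)&(P[...,2]>.05)&(P[...,2]<.095)&(P[...,0]>.4)&(P[...,0]<.72)&(P[...,1]<.2)&(P[...,1]>-.12)
    r=cv2.minAreaRect(P[b][:,:2].astype(np.float32)*1000)
    return im,h,P,b,r
E
python3 - <<'E'
from rig import *
from h import *
print(lid("side0.npz")[4],lid("scene0.npz")[4])
T=camera_params("wrist")["tool_from_camera"];print(np.round(T,3).tolist())
a=np.deg2rad(70)
best=min((np.abs(np.array(q)-sense()["joint_pos"]).max(),k) for k in(0,1) if (q:=inverse_kinematics([.545,.045,.33],R(a+k*np.pi))) is not None);print(best)
Rt=R(a+best[1]*np.pi); off=Rt@np.array(T)[:3,3]
p=np.array([.545,.045,.33]); p[:2]-=off[:2]
try: movep(p,Rt)
except Unreachable as e: print(e); movep([.545,.045,.33],Rt)
command_gripper(0.0,30)
look("w1");im,h,P,b,r=lid("w1.npz");print(r,b.sum(),np.percentile(P[b][:,2],[2,25,50,75,98]))
s=sense();print(s["time_s"],s["position"],s["joint_pos"],s["wrist_force"],s["finger_gap"])
E
```

```text
((544.3810424804688, 43.97514343261719), (188.85166931152344, 144.66981506347656), 70.707763671875) ((542.612060546875, 46.775299072265625), (184.89418029785156, 139.3944091796875), 66.33406829833984)
[[0.001, -0.945, -0.327, 0.085], [1.0, 0.001, -0.0, -0.001], [0.0, -0.327, 0.945, -0.141], [0.0, 0.0, 0.0, 1.0]]
(np.float64(1.2420712403343965), 0)
((541.72265625, 48.892799377441406), (186.70046997070312, 134.98626708984375), 70.20075225830078) 16901 [0.06905078 0.07078536 0.07141707 0.07211697 0.07674297]
3.6083 [0.62563268 0.01680132 0.33000583] [-0.46324189  0.34151941  0.50143362  1.55075817 -0.16826373  1.29243558
  1.2818826 ] [-0.10137447 -0.53254995 -0.43634404] 8.336381212864115e-05
```

View pics/w1.png

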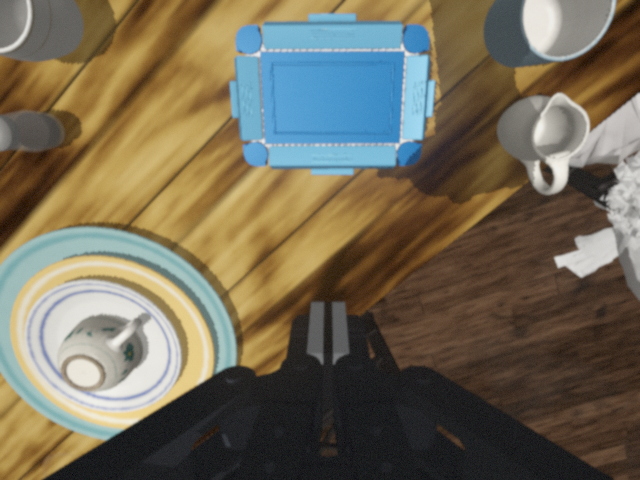

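The wrist view shows the whole lid centred at about (333,95), with tabs protruding from each side, the panel at (333,97), and the corners at (249,38), (415,38), (256,153), (409,153). I'll fit the panel on the z=0.071 plane.

```bash
cat >> h.py <<'E'
def panel(n):
    im,h,P,b,r=lid(n);f=np.load(n)
    g=im[...,1].astype(np.uint8);t,_=cv2.threshold(g[b].reshape(-1,1),0,255,cv2.THRESH_OTSU)
    m=(b&(g<t)).astype(np.uint8);m=cv2.morphologyEx(m,cv2.MORPH_OPEN,np.ones((3,3)))
    k,l,s,_=cv2.connectedComponentsWithStats(m);i=1+np.argsort(-s[1:,4])[:5]
    def rect(mask):
        v,u=np.nonzero(mask);ray=np.stack([u,v,np.ones(len(u))],1)@np.linalg.inv(f["K"]).T@f["rotation"].T
        Q=f["position"]+ray*((.071-f["position"][2])/ray[:,2])[:,None]
        return cv2.minAreaRect(Q[:,:2].astype(np.float32)*1000)
    return t,s[i,4],rect(l==i[0]),rect(np.isin(l,i))
E
python3 -c "
from h import *
print(panel('w1.npz'))"
```

```text
(151.0, array([5599,  602,  475,   42,   41], dtype=int32), ((546.8165283203125, 60.54939270019531), (108.05864715576172, 80.30937194824219), 70.03414916992188), ((546.8964233398438, 64.87118530273438), (147.40072631835938, 124.95002746582031), 68.40715789794922))
```

```bash
python3 -c "
from h import *
im=np.load('w1.npz')['im'];h=cv2.cvtColor(im,cv2.COLOR_RGB2HSV)
for u,v in[(249,38),(415,38),(256,153),(409,153),(280,97),(333,97),(390,97),(265,97),(300,155),(330,36),(415,80),(248,90)]:print(u,v,im[v,u],h[v,u])"
```

```text
249 38 [ 93 160 210] [103 142 210]
415 38 [ 60 134 191] [103 175 191]
256 153 [102 169 216] [102 135 216]
409 153 [ 52 130 189] [103 185 189]
280 97 [ 91 163 212] [102 146 212]
333 97 [ 78 153 206] [102 158 206]
390 97 [ 61 135 190] [103 173 190]
265 97 [ 93 164 213] [102 144 213]
300 155 [130 191 219] [ 99 104 219]
330 36 [119 177 206] [100 108 206]
415 80 [154 209 234] [ 99  87 234]
248 90 [114 175 201] [ 99 110 201]
```

```bash
sed -i 's/>110)&(P/>65)\&(P/; s/m=(b&(g<t))/m=(b\&(h[...,0]>=102)\&(h[...,1]>120))/' h.py; python3 -c "
from h import *
print(lid('w1.npz')[4]);print(panel('w1.npz'))"
```

```text
((543.1397094726562, 49.76460266113281), (196.43231201171875, 145.78355407714844), 69.89250946044922)
(167.0, array([12368,   587,   551,   453,   416], dtype=int32), ((542.907470703125, 49.78626251220703), (130.9364013671875, 80.31363677978516), 70.03871154785156), ((543.2416381835938, 50.134033203125), (174.25094604492188, 124.75039672851562), 70.03304290771484))
```

Panel and corner fits agree: centre (0.543, 0.050), yaw -20.0°, 174 x 125 mm against 176 x 126 expected. I'll press the far section first, since it is nearest the arm.

```bash
cat >> h.py <<'E'
C=np.array([.5431,.0500]);A=np.deg2rad(70.03)
EY=np.array([np.cos(A),np.sin(A)]);EX=np.array([EY[1],-EY[0]])
def press(name):
    from rig import movep,move_l,sense,inverse_kinematics
    xy,a={"far":(C+.057*EX,A),"near":(C-.057*EX,A),"right":(C-.082*EY,A+np.pi/2),"left":(C+.082*EY,A+np.pi/2)}[name]
    up=[*xy,.125];now=np.array(sense()["joint_pos"])
    Rt=min((np.abs(np.array(q)-now).max(),k) for k in(0,1) if (q:=inverse_kinematics(up,R(a+k*np.pi))) is not None)[1]
    movep(up,R(a+Rt*np.pi)); f0=np.array(sense()["wrist_force"])
    hit=move_l([*xy,.091],feed=.025,until_force=25)
    s=sense();print(name,hit,"tip z",s["position"][2]-.025,"xy err",s["position"][:2]-xy,"F",np.array(s["wrist_force"])-f0)
    move_l(up);print("t",sense()["time_s"])
E
python3 - <<'E'
from h import *
press("far");press("near")
E
```

```text
far False tip z 0.06617695730309 xy err [ 1.24658537e-04 -1.05038460e-05] F [-0.59633138 -0.39120047  0.70146982]
t 6.3333
near False tip z 0.06615590985154521 xy err [1.38171076e-04 2.85375345e-05] F [ 0.04324577 -1.06964738 -1.65814205]
t 8.75
```

No hard stop was felt, so I'll look.

Run:
```python
from rig import *
from h import *
Rt=np.array(sense()["tcp_rot"]);o=Rt@np.array(camera_params("wrist")["tool_from_camera"])[:3,3]
movep([.543-o[0],.05-o[1],.30],Rt);look("w2");print(panel("w2.npz"))
im,P,ok=cloud("w2.npz")
L=(P[...,:2]-C);x=L@EX;y=L@EY
def z(m): m=m&ok&(P[...,2]>.05);return m.sum(),np.percentile(P[...,2][m],[10,50,90]).round(4)
print("far",z((abs(x-.058)<.003)&(abs(y)<.05)),"near",z((abs(x+.058)<.003)&(abs(y)<.05)),"right",z((abs(y+.083)<.003)&(abs(x)<.03)),"left",z((abs(y-.083)<.003)&(abs(x)<.03)),"panel",z((abs(x)<.03)&(abs(y)<.05)))
print(sense()["time_s"])
cv2.imwrite("pics/w2c.png",cv2.resize(im[0:300,150:550,::-1],None,fx=2,fy=2))
```

```text
(167.0, array([14389,   681,   652,   518,   500], dtype=int32), ((543.0902709960938, 49.773345947265625), (131.0829620361328, 80.46488952636719), 70.10728454589844), ((542.8516845703125, 50.24732208251953), (174.33151245117188, 123.26280975341797), 70.15878295898438))
far (np.int64(733), array([0.0754, 0.0768, 0.0781])) near (np.int64(1053), array([0.0758, 0.0771, 0.0783])) right (np.int64(536), array([0.0756, 0.0769, 0.0781])) left (np.int64(535), array([0.0757, 0.077 , 0.0781])) panel (np.int64(8262), array([0.0703, 0.0713, 0.0723]))
9.7
```

View pics/w2c.png

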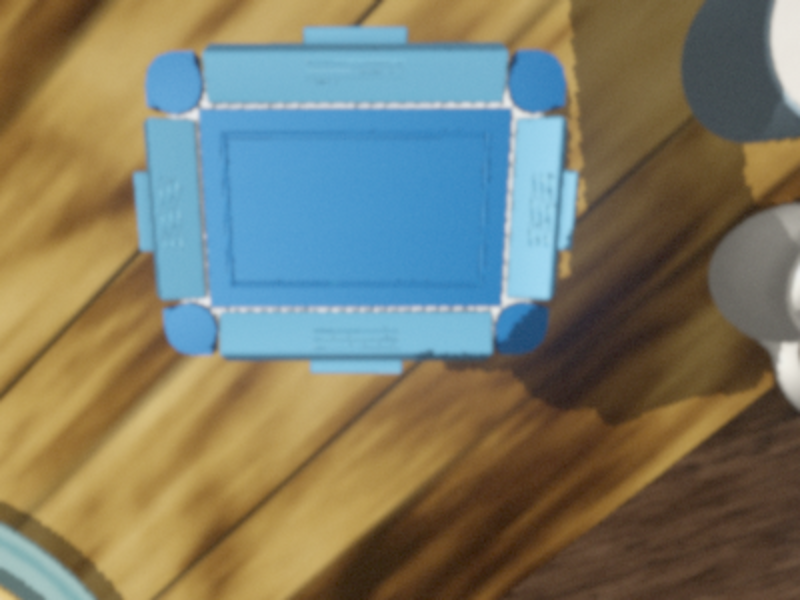

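All four are still up at 77 mm and the box has not moved, so the fingertips reach less far than assumed. I'll press lower under the force guard, one section first.

```bash
sed -i 's/\[\*xy,.091\]/[*xy,.070]/' h.py
python3 - <<'E'
from h import *
from rig import sense
print(sense()["finger_gap"])
press("near");print(sense()["finger_gap"])
E
```

```text
3.337796894088146e-05
near True tip z 0.04792270231252923 xy err [1.28772401e-04 1.42221905e-05] F [-1.88916286 -1.0016083   6.54218282]
t 13.0917
-0.00032908621891343135
```

```bash
cat >> h.py <<'E'
def check(n,a=A):
    from rig import movep,camera_params,sense
    Rt=np.array(sense()["tcp_rot"]);o=Rt@np.array(camera_params("wrist")["tool_from_camera"])[:3,3]
    movep([.543-o[0],.05-o[1],.28],Rt);look(n);print(panel(n+".npz")[2:])
    im,P,ok=cloud(n+".npz");L=(P[...,:2]-C);x=L@EX;y=L@EY
    for k,m in dict(far=(abs(x-.058)<.003)&(abs(y)<.05),near=(abs(x+.058)<.003)&(abs(y)<.05),right=(abs(y+.083)<.003)&(abs(x)<.03),left=(abs(y-.083)<.003)&(abs(x)<.03),panel=(abs(x)<.03)&(abs(y)<.05)).items():
        m=m&ok&(P[...,2]>.05);print(k,m.sum(),np.percentile(P[...,2][m],[10,50,90]).round(4))
    print(sense()["time_s"])
E
python3 -c "
from h import *
check('w3')"
```

```text
(((542.850341796875, 49.95207595825195), (131.09156799316406, 80.25712585449219), 70.11373901367188), ((542.828857421875, 50.35791778564453), (174.29527282714844, 123.9640121459961), 70.11936950683594))
far 807 [0.0756 0.0768 0.078 ]
near 1083 [0.0704 0.0714 0.0724]
right 598 [0.0756 0.0769 0.0781]
left 600 [0.0756 0.0769 0.0781]
panel 9205 [0.0703 0.0713 0.0722]
13.9917
```

View pics/w3.png

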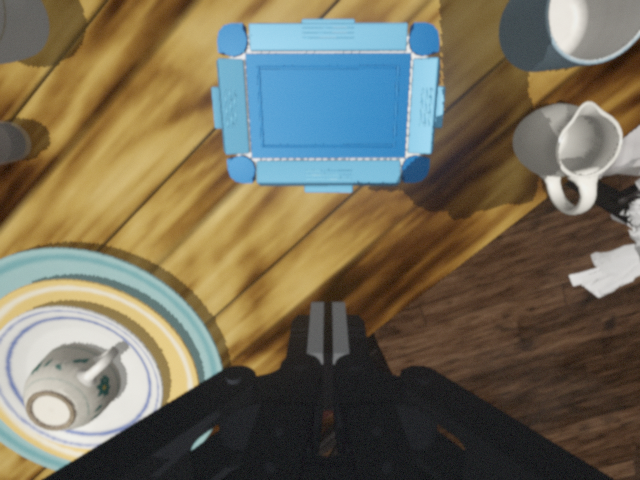

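The near section is now flush (0.0714 m against 0.0713 m for the panel) and the box has not moved. I'll do the other three.

```bash
python3 -c "
from h import *
for k in('far','right','left'):press(k)
check('w4')"
```

```text
far False tip z 0.04773369283455468 xy err [ 0.00061302 -0.00014311] F [-5.31109608  0.20593051 17.2298441 ]
t 17.5333
right True tip z 0.04792158996849944 xy err [1.34959887e-04 1.44619463e-05] F [-1.13823157 -1.27806627  7.09762456]
t 21.1333
left False tip z 0.04775250810162699 xy err [1.93813289e-04 8.84341759e-05] F [-6.8194714  -0.87117296 20.60285339]
t 24.7
(((542.9957885742188, 49.74201965332031), (130.777587890625, 80.67011260986328), 70.17200469970703), ((545.07470703125, 55.17927551269531), (162.73155212402344, 124.15180969238281), 70.05742645263672))
far 920 [0.0702 0.0713 0.0723]
near 914 [0.0704 0.0713 0.0723]Traceback (most recent call last):
  File "<string>", line 4, in <module>
    check('w4')
    ~~~~~^^^^^^
  File "h.py", line 45, in check
    m=m&ok&(P[...,2]>.05);print(k,m.sum(),np.percentile(P[...,2][m],[10,50,90]).round(4))
                                          ~~~~~~~~~~~~~^^^^^^^^^^^^^^^^^^^^^^^^
    return _quantile_unchecked(
        a, q, axis, out, overwrite_input, method, keepdims, weights)
    return _ureduce(a,
                    func=_quantile_ureduce_func,
    ...<5 lines>...
                    overwrite_input=overwrite_input,
                    method=method)
    r = func(a, **kwargs)
    result = _quantile(arr,
                       quantiles=q,
    ...<2 lines>...
                       out=out,
                       weights=wgt)
    slices_having_nans = np.isnan(arr[-1, ...])
                                  ~~~^^^^^^^^^
IndexError: index -1 is out of bounds for axis 0 with size 0
```

The right end fell outside the picture, so I'll look again with the first orientation.

```bash
python3 -c "
from h import *
from rig import *
movep([.6256,.0168,.30],R(A));check('w5')
s=sense();print(s['position'])"
```

```text
(((542.90185546875, 49.947208404541016), (131.21681213378906, 80.3542709350586), 70.30784606933594), ((543.1690673828125, 50.05894470214844), (173.74879455566406, 123.48141479492188), 70.27616119384766))
far 780 [0.0705 0.0713 0.0723]
near 1087 [0.0704 0.0714 0.0724]
right 554 [0.0704 0.0714 0.0724]
left 539 [0.0704 0.0713 0.0723]
panel 9144 [0.0703 0.0713 0.0723]
26.8667
[0.62305578 0.02243007 0.27970285]
```

View pics/w5.png

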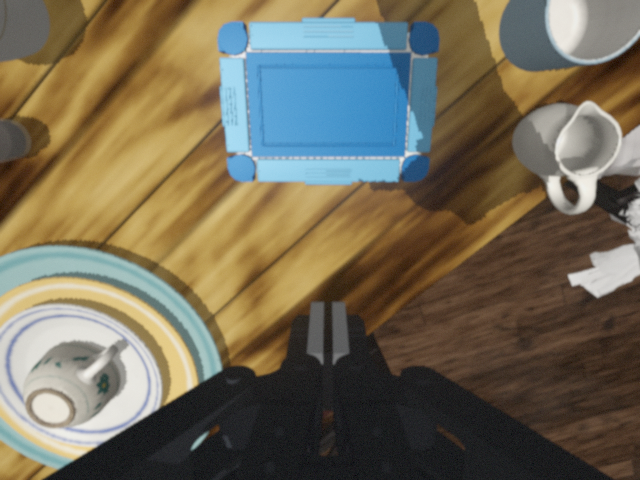

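The picture shows all four sections flush, at 71.3–71.4 mm like the panel. The box centre hasn't moved, the mug and jug are where they were, and the arm is clear.

```bash
python3 -c "
from rig import *
print(finish_job())"
```

```text
the job is handed in; nothing more can be done
None
```

All four rim sections are pressed shut and measure flush with the lid, the box has not moved from where it stood, nothing else was touched, and the job was handed in at about 27 s; no verdict was returned.

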